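# Pull up the gland nut on a winch brake release cylinder

## Task

Turn the gland nut on the brake release cylinder clockwise with the gripper's fingers until it is just finger-tight, where it starts to turn stiffly and its white line meets the line on the cylinder head, and let go. Then put the open-ended wrench on it and tighten it a further quarter turn. Finish by laying the wrench flat on the bench clear of the cylinder; leave the pad blank, setting block, roller and grinder crank where they are.

Things in the scene. Friction and masses are not known exactly. Their poses are not given: they have to be found in the camera images.
- brake_cylinder: upright grey hydraulic cylinder fixed by a foot 80 (x) by 152 (y) by 14 mm with two iron anchor bolts (44 mm high, 58 mm either side along y). Origin on its axis at bench height, z up. Barrel 68 mm across; steel head 74 mm across, its flat top 82 mm above the bench, with a white line along +x. Above the nut a 14 mm rod end reaches 132 mm above the bench
- nut_centre (a point): centre of the steel hexagonal gland nut, on the cylinder's axis, 101 mm up. 36 mm across flats, 41.6 across corners, 30 mm tall (86 to 116 mm up; it does not sink). Own x axis points to the corner with a white line; corners every 60 degrees. Finger-tight: this x axis lies along the cylinder's +x; it starts 74 to 161 degrees anticlockwise of that, seen from above
- gland_nut (a joint): how far the nut is from finger-tight (rad): negative while it must still be run down, 0 when it bears on its packing; grows as the nut turns clockwise seen from above. Here it turns easily (0.12 N m), back as well, so that a wrench dragged off carelessly slackens it
- packing_follower (a joint): how far the nut has been tightened past finger-tight (rad): the stiff part of its travel, 0.5 N m, clockwise seen from above; no spring-back. The nut's whole angle is the sum of the two joints. 0 at the start; 1.57 is a quarter turn
- wrench_grip (a point): point of the wrench's handle, half-way up its thickness, 20 mm wide there. Plain steel open-ended wrench, 182 mm long, 12 mm thick, about 0.38 kg, lying flat; own x axis along the handle towards the open jaw. The handle's rounded end (27 mm wide) lies 75 mm behind this point
- wrench_jaw (a point): centre of the open jaw, where the nut's axis sits when the wrench is fully on; 85 mm from wrench_grip along +x. Jaw in line with the handle, open to +x, 38 mm between flats, tips relieved; prongs reach 22 mm beyond this point, throat 22 mm behind it; head 80 mm wide. On the nut the handle stands straight out over one of the six corners, with 6 degrees of play either way
- pad_centre (a point): centre of the rough black pad blank on its steel back plate, 100 (x) by 60 (y) by 17 mm, lying loose on the bench; bystander
- block_centre (a point): brass setting block with three steps, foot 60 (x) by 40 (y) mm, 120 mm high, standing loose; point 60 mm above the middle of its foot; bystander
- roller_centre (a point): centre of the white nylon roller, 60 mm across, 130 mm high, standing loose on its end; bystander
- grinder: hand-cranked pad grinder, green housing, fixed to the bench; wheel on its -y side, crank on its +y side. Origin at bench height in the middle of a space 250 mm (x) by 250 mm (y) that holds all of it, crank included; 207 mm high; bystander
- crank_grip (a point): middle of the grinder's steel crank handle, which turns about a level axis along the grinder's y, 135 mm up, at 95 mm radius; it hangs within 1.2 rad of straight down; bystander
Not all that is in view belongs to the job. What is meant by the brake_cylinder is not blue or purple, and is the smaller of those in its own colour.

How it is judged:
On the way, in this order (a step that is already met when the one before it is completed fails the run):
1. the nut is finger-tight and the fingers have let go of it (value of joint gland_nut above -0.12 rad and value of joint packing_follower below 0.25 rad and contact force between the fingers and brake_cylinder below 0.3 N), for 0.2 s.
2. the wrench, on the nut, has tightened it a quarter turn past finger-tight (value of joint packing_follower between 1.3 and 1.9 rad and contact force between wrench and brake_cylinder above 0.3 N), for 0.1 s.
At the end, for the whole second after the job is handed in: Nut 74 to 109 degrees past finger-tight, not slackened back over 14 degrees; wrench released, flat and still on the bench, off the cylinder, jaw and handle over 60 mm from the nut's axis; pad, block and roller within 20 mm, crank handle within 30 mm, of their starts (value of joint packing_follower between 1.3 and 1.9 rad and value of joint gland_nut above -0.25 rad and height (world z) of each of wrench_grip, wrench_jaw below 0.012 m and horizontal distance between each of wrench_jaw, wrench_grip and nut_centre above 0.06 m and contact force between wrench and brake_cylinder below 0.1 N and contact force between wrench and the fingers below 0.1 N and linear speed of wrench below 0.02 m/s and distance of each of pad_centre, block_centre, roller_centre from where it was at the start of the episode below 0.02 m and distance of crank_grip from where it was at the start of the episode below 0.03 m); the robot touches nothing.
It fails at once if the nut is tightened past 109 degrees beyond finger-tight (value of joint packing_follower above 1.9 rad).
It fails at once if the fingers, not the wrench, turn the nut on the stiff part (fingers on it more than 14 degrees past finger-tight) (value of joint packing_follower above 0.25 rad and contact force between the fingers and brake_cylinder above 1 N).
It fails at once if the wrench, not the fingers, is used to run the nut down (wrench on it with 63 degrees or more still to run) (value of joint gland_nut below -1.1 rad and value of joint packing_follower below 0.25 rad and contact force between wrench and brake_cylinder above 1 N).
It fails at once if pad blank, setting block or roller is shifted more than 20 mm or knocked over (distance of any of pad_centre, block_centre, roller_centre from where it was at the start of the episode above 0.02 m).
It fails at once if the grinder's crank handle is moved more than 30 mm (distance of crank_grip from where it was at the start of the episode above 0.03 m).
It also fails if it takes over 72 s, if anything falls off the work surface, if the arm or the gripper's body presses on something with over 40 N, if the wrist force passes 120 N, or if a joint passes its speed limit or range.

## Robot

A 6-joint arm with a two-finger parallel gripper is mounted at the origin on the work surface. World frame = base frame: x ahead of the robot, y to its left, z up, the work surface at z = 0. Lengths are in m, angles in rad, forces in N, time in s.
With the tool pointing down it reaches from about 0.375 to 0.975 m from the base axis. Payload 3.8 kg.
Tool frame: the origin (TCP) lies on the centre line of the jaws, within the pads' length; the fingertips stand 8 mm ahead of it and the grasp point (between the pads) lies 11 mm behind it; z points along the fingers, y is the line along which they close (so a half turn about z gives the same grasp; the last joint's range is limited). The gripper opens to 85 mm and grips with 20 to 120 N. Pads are 22 mm wide; open, the fingers measure 114 mm over their backs; the gripper's body (76 mm by 85 mm) begins 54 mm behind the grasp point. The pads swing forward as they close: fully open they stand 13 mm farther back than shut.
Start: joints at [1.073, 0.264, 1.604, -0, 1.274, -0.037], TCP at [0.3, 0.605, 0.239] pointing down, gripper open.
Joint ranges: [-2.63, 2.63], [-0.94, 2.18], [0.31, 2.57], [-1.31, 4.45], [0, 2.66], [-2.55, 2.55]. Speed limits (rad/s): [2.57, 2.57, 3.14, 3.14, 3.14, 3.14].

## Interface

Orientations are given as a unit quaternion [w, x, y, z].
In Python, from cell import * gives the robot as it stands. The module is installed in compiled form; this text tells all that it offers.
- The arm moves only by the tool send_rows, never from a script. Its argument "motion" is a list of rows, each a list of 6 numbers: the shift along the tool's x, y, z normalised to -1 to 1, where 1 is 600 mm, then the turn, a rotation vector about the tool's x, y, z normalised to -1 to 1, where 1 is 360 degrees. In form: [[dx, dy, dz, rx, ry, rz], ...]. A call has 1 to 5 rows; each row is the pose to reach, as a shift and turn from the pose commanded when the call began, along the tool's axes at that moment, turning the shorter way round; what a row does not reach only later rows make up. A row lasts 1/10 s, in which the tool goes at most 50 mm and 8.59 degrees, less where a joint would pass 70% of its speed; a pose out of reach is approached as far as the arm can. A call with a number of a shift or a turn outside -1 to 1 is refused whole. A call with a gripper value outside its range is refused whole. "jaw" is the gripper command: -1 is shut, 1 is fully open, values between are in proportion, set as the call begins (left out, the last holds). The fingers move at their own pace and stop on an object; "force" is the grip in N (left out, the last holds). Time passes only in rows, so rows that repeat a pose let the fingers close. It gives the time, the measured TCP pose, the force, the opening and the grip force at its end, in the units of the state.
- read_state(): the state, without advancing time (a new reading comes with each control period).
- capture(name): name is "scene" or "top" or "wrist"; returns a dict with "image" (384x512x3 uint8, red, green, blue), "depth" (384x512 float32, m along the optical axis (not along the pixel's ray), 0 where there is no reading), "K" (3x3 intrinsics, pixels), "dist_coeffs" ([k1, k2, p1, p2, k3] as OpenCV has them; the pictures are not rectified), "world_to_cam" (4x4, takes a point from world to camera coordinates); the wrist camera has in their place "tool_from_camera" (4x4, takes a point from camera to tool coordinates, whose origin is the TCP and whose axes are the flange's). Camera axes: x right, y up, looking along -z (the intrinsics and any distortion apply to the point x, -y, -z); pixel columns grow to the right and rows downward; lengths in m; the calibration is good to about 2 mm. A picture is of the moment at which its call begins: read the wrist's pose just before it.
- hand_in(): hands the job in; it is judged then, once.
The state is a dict: "time_s": time; "joint_pos": joint angles; "dq": joint speeds; "joint_efforts": joint torques, N m; "eef_pos": TCP position; "orientation": TCP orientation; "wrist_force": force on the tool from outside, world axes, zero at the start; "torque": the same for the moment, N m; "opening": opening from 0.0 (shut) to 1.0 (fully open); "finger_force": force on a finger pad.
Only numpy, scipy, OpenCV 4.12 (cv2) and the standard library are available. Lean on these libraries where they do the work, as an engineer would, in place of code of your own. Each camera call takes 0.05 s, during which the arm holds its last target. There are 200 camera calls.

## Working session

There is one attempt and no reset: what is moved stays moved. The work goes in short steps, Python scripts to look and compute and a tool call to move; the robot and the scene stay as the last step left them, time stands still between calls to the robot, and variables do not carry over. Pictures are saved under pics/ and viewed, at most 10 in all, crops included, and the job is handed in when it is done.

Besides the shell and the picture viewer there is one more tool, called after "Call:" by a JSON object that holds its "fn" and its "kwargs", one argument or row to a line. send_rows: Moves the arm, as the interface text tells. Its arguments: {"type":"object","properties":{"motion":{"type":"array"},"jaw":{"type":"number"},"force":{"type":"number"}},"required":["motion"]}

```bash
mkdir -p pics; cat > h.py <<'E'
from cell import *
import numpy as np, cv2
from scipy.spatial.transform import Rotation as R
def toolT():
    s=read_state(); q=s["orientation"]; T=np.eye(4)
    T[:3,:3]=R.from_quat([q[1],q[2],q[3],q[0]]).as_matrix(); T[:3,3]=s["eef_pos"]; return T
def shot(n,save=None):
    T=toolT(); c=capture(n)
    c["c2w"]=np.linalg.inv(c["world_to_cam"]) if n!="wrist" else T@c["tool_from_camera"]
    if save: cv2.imwrite("pics/"+save,c["image"][:,:,::-1]); np.savez("pics/"+save+".npz",**c)
    return c
def rays(c,uv):
    p=cv2.undistortPoints(np.float64(uv).reshape(-1,1,2),c["K"],np.float64(c["dist_coeffs"]))[:,0]
    return np.c_[p[:,0],-p[:,1],-np.ones(len(p))]@c["c2w"][:3,:3].T, c["c2w"][:3,3]
def plane(c,uv,z):
    d,o=rays(c,uv); return o+d*((z-o[2])/d[:,2])[:,None]
def deproj(c,uv):
    d,o=rays(c,uv); z=np.array([c["depth"][int(v),int(u)] for u,v in uv]); return o+d*z[:,None]
def project(c,P):
    w=np.linalg.inv(c["c2w"]); p=np.atleast_2d(P)@w[:3,:3].T+w[:3,3]
    p=p*[1,-1,-1]; return cv2.projectPoints(p,np.zeros(3),np.zeros(3),c["K"],np.float64(c["dist_coeffs"]))[0][:,0]
def load(f): return dict(np.load("pics/"+f+".npz"))
def go(p,Rm):
    "shift/turn in units from the present pose"
    T=toolT(); return np.r_[T[:3,:3].T@(np.array(p)-T[:3,3])/.6, R.from_matrix(T[:3,:3].T@Rm).as_rotvec()/(2*np.pi)].round(4)
E
python3 - <<'E'
from h import *
a=shot("top","top.png")["image"]; b=shot("scene","scene.png")["image"]; w=shot("wrist","w0.png")
print(read_state()); print(w["tool_from_camera"],w["K"])
E
```

```text
{'time_s': 0.15, 'joint_pos': array([ 1.07310070e+00,  2.64587761e-01,  1.60507981e+00,  1.87113507e-05,
        1.27367836e+00, -3.69131703e-02]), 'dq': array([-0.0011663 , -0.00120152, -0.0037946 , -0.00064947, -0.0001151 ,
        0.00016926]), 'joint_efforts': array([ 8.79374875e-04, -5.15905237e+01, -3.67960310e+01,  9.63730258e-05,
        8.01525428e-03, -2.79112413e-07]), 'eef_pos': array([0.2998777 , 0.60411166, 0.2382323 ]), 'orientation': array([-2.40175477e-04,  2.28361020e-01,  9.73576127e-01, -8.43147322e-04]), 'wrist_force': array([ 0.23242992,  0.04780528, -0.33629596]), 'torque': array([-0.00955525, -0.00377619, -0.01200976]), 'finger_force': 0.0, 'opening': 0.9970391752618195}
[[ 2.00835778e-04  9.62838963e-01  2.70076084e-01  6.82076423e-02]
 [ 9.99999980e-01 -1.88628377e-04 -7.11541077e-05  2.04871636e-04]
 [-1.75659338e-05  2.70076093e-01 -9.62838981e-01 -1.34584700e-01]
 [ 0.00000000e+00  0.00000000e+00  0.00000000e+00  1.00000000e+00]] [[309.92999067   0.         260.28785454]
 [  0.         309.92999067 186.36842371]
 [  0.           0.           1.        ]]
```

View pics/top.png

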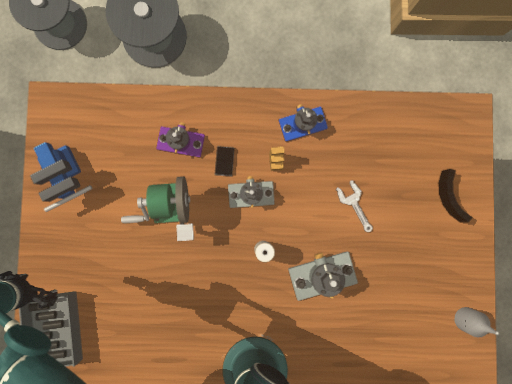

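View pics/scene.png

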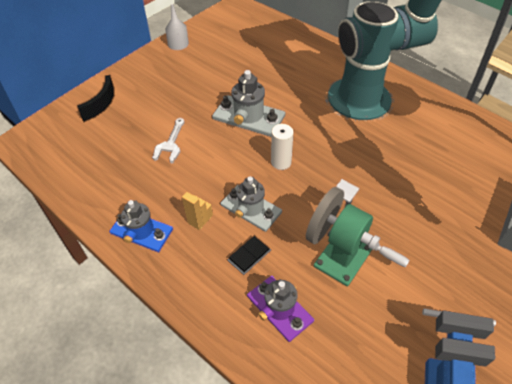

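Top view: the base is at (255,365). Four cylinders are in view: purple (180,140), blue (303,122), small grey (252,193) and large grey (323,277). Not blue or purple and the smaller of the greys means (252,193). The wrench is at (355,205), pad (226,161), block (277,158), roller (265,252) and grinder (160,203).

```bash
python3 - <<'E'
from h import *
t=load("top.png"); s=load("scene.png")
crop=lambda c,u,v,r:cv2.resize(c["image"][v-r:v+r,u-r:u+r,::-1],(400,400),interpolation=cv2.INTER_CUBIC)
cv2.imwrite("pics/crop.png",np.hstack([crop(t,252,193,35),crop(s,250,200,40)]))
# grey foot mask by height & colour
v,u=np.mgrid[0:384,0:512]; uv=np.c_[u.ravel(),v.ravel()]
P=deproj(t,uv); hsv=cv2.cvtColor(t["image"],cv2.COLOR_RGB2HSV).reshape(-1,3)
P3=P.reshape(384,512,3)
def blob(name,box,cond):
    m=np.zeros((384,512),bool); x0,y0,x1,y1=box; m[y0:y1,x0:x1]=1; m=m.ravel()&cond
    if m.sum()<4: print(name,"none");return
    q=uv[m]; r=cv2.minAreaRect(np.float32(P[m][:,:2])); print(name,m.sum(),"med",np.median(P[m],0).round(3),"rect",np.round(r[0],3),np.round(r[1],3),round(r[2],1)); return m
S=hsv[:,1]
blob("small foot",(220,170,285,215),(S<70)&(P[:,2]>.008)&(P[:,2]<.02))
blob("large foot",(280,245,365,305),(S<70)&(P[:,2]>.008)&(P[:,2]<.03))
blob("small head",(220,170,285,215),(P[:,2]>.075)&(P[:,2]<.09))
blob("small nut",(220,170,285,215),(P[:,2]>.108)&(P[:,2]<.12))
blob("small rod",(220,170,285,215),(P[:,2]>.122))
m=blob("wrench",(330,170,380,240),(S<60)&(P[:,2]>.004)&(P[:,2]<.03)&(hsv[:,2]>120))
blob("pad",(205,140,245,182),(P[:,2]>.01)&(P[:,2]<.03))
blob("block",(262,140,295,175),(P[:,2]>.03))
blob("roller",(250,235,285,268),(P[:,2]>.1))
blob("grinder",(110,170,200,245),(P[:,2]>.03))
mm=m.reshape(384,512); print("wrench depth z",P[m][:,2].min(),P[m][:,2].max())
print("roller top px z", P3[245,265])
# wrench handle end / prong tips via plane z=.012
Q=plane(t,uv[m],.012)[:,:2]; c=Q.mean(0); 
U,_,V=np.linalg.svd(Q-c); a=(Q-c)@V[0]; print("axis",V[0],c,a.min(),a.max(),"ends",Q[a.argmin()],Q[a.argmax()])
E
```

```text
small foot 530 med [0.574 0.046 0.015] rect [0.596 0.041] [0.115 0.174] 5.3
large foot 1043 med [ 0.319 -0.174  0.02 ] rect [ 0.314 -0.217] [0.11 0.21] 17.4
small head 293 med [0.576 0.028 0.083] rect [0.579 0.028] [0.071 0.071] 1.4
small nut 89 med [0.577 0.028 0.116] rect [0.579 0.028] [0.035 0.037] 1.2
small rod 32 med [0.576 0.031 0.133] rect [0.543 0.038] [0.014 0.094] 74.4
wrench 446 med [ 0.565 -0.326  0.012] rect [ 0.542 -0.329] [0.179 0.076] 29.7
pad 451 med [0.689 0.121 0.018] rect [0.689 0.122] [0.056 0.096] 87.1
block 301 med [ 0.694 -0.05   0.086] rect [ 0.606 -0.023] [0.058 0.252] 71.8
roller 312 med [ 0.397 -0.016  0.13 ] rect [0.425 0.013] [0.143 0.057] 45.3
grinder 2043 med [0.528 0.278 0.164] rect [0.522 0.238] [0.389 0.191] 76.0
wrench depth z 0.004179499345936755 0.021957769787699366
roller top px z [ 0.41772086 -0.0182222   0.13204611]
axis [-0.87184878 -0.48977516] [ 0.5541281  -0.32315359] -0.07616450382322491 0.10267353183810564 ends [ 0.63225496 -0.3067181 ] [ 0.46559082 -0.37518238]
```

View pics/crop.png

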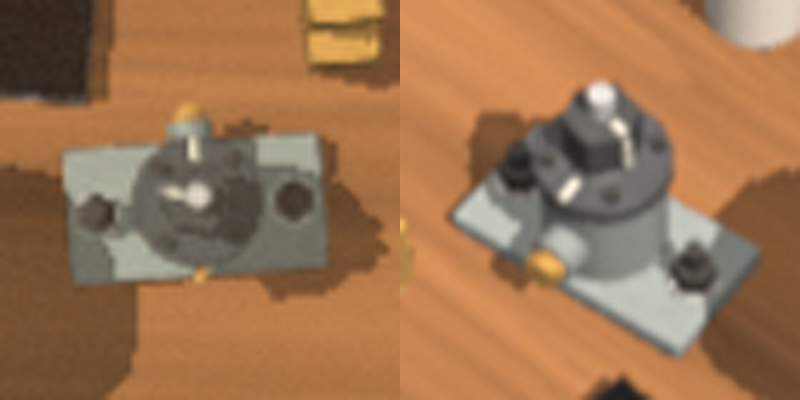

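The crop confirms the small grey cylinder: head line at crop (193,150), pointing about world +x, and nut line at (172,192), pointing about +y. I'm going above it for a close look.

```bash
cat >> h.py <<'E'
def down(yaw):  # tool pointing down, tool y axis at yaw (deg)
    a=np.radians(yaw); y=np.array([np.cos(a),np.sin(a),0]); z=np.array([0,0,-1.]); return np.c_[np.cross(y,z),y,z]
def pose():
    T=toolT(); s=read_state(); print("t",round(s["time_s"],2),"p",T[:3,3].round(4),"yaw",np.degrees(np.arctan2(T[1,1],T[0,1])).round(2),"F",s["wrist_force"].round(1),"open",round(s["opening"],3),"ff",round(s["finger_force"],1))
E
python3 - <<'E'
from h import *
pose(); print(go([.3,.605,.33],down(60))); print(go([.577,.029,.33],down(55))); print(go([.577,.029,.26],down(55)))
E
```

```text
t 0.15 p [0.2999 0.6041 0.2382] yaw 63.6 F [ 0.2  0.  -0.3] open 0.997 ff 0.0
[ 0.0005  0.0011 -0.1529 -0.0003 -0.      0.01  ]
[-8.399e-01 -6.534e-01 -1.519e-01 -3.000e-04  0.000e+00  2.390e-02]
[-8.399e-01 -6.532e-01 -3.520e-02 -3.000e-04  0.000e+00  2.390e-02]
```

Call:
{"fn": "send_rows", "kwargs": {
  "motion": [
    [0,0,-0.153,0,0,0],
    [0,0,-0.153,0,0,0],
    [-0.84,-0.653,-0.153,0,0,0.0239],
    [-0.84,-0.653,-0.153,0,0,0.0239],
    [-0.84,-0.653,-0.153,0,0,0.0239]
  ],
  "jaw": 1
}}

```text
time_s: 0.65
eef_pos: [0.3656, 0.4683, 0.3312]
orientation: [0.0, 0.3, 0.954, 0.0]
wrist_force: [1.2, 0.4, 0.0]
opening: 1.0
finger_force: 0.0
```

```bash
python3 - <<'E'
from h import *
pose(); print(go([.577,.029,.33],down(55))); print(go([.577,.029,.26],down(55)))
E
```

```text
t 0.65 p [0.3656 0.4683 0.3312] yaw 55.07 F [1.2 0.4 0. ] open 1.0 ff 0.0
[-7.081e-01 -3.985e-01  2.100e-03  1.000e-04  1.000e-04  2.000e-04]
[-7.081e-01 -3.985e-01  1.187e-01  1.000e-04  1.000e-04  2.000e-04]
```

Call:
{"fn": "send_rows", "kwargs": {
  "motion": [
    [-0.708,-0.3985,0,0,0,0],
    [-0.708,-0.3985,0,0,0,0],
    [-0.708,-0.3985,0,0,0,0],
    [-0.708,-0.3985,0,0,0,0],
    [-0.708,-0.3985,0,0,0,0]
  ]
}}

```text
time_s: 1.15
eef_pos: [0.4737, 0.2421, 0.3309]
orientation: [0.0, 0.301, 0.954, 0.0]
wrist_force: [0.9, 0.5, 0.8]
opening: 1.002
finger_force: 0.0
```

Call:
{"fn": "send_rows", "kwargs": {
  "motion": [
    [-0.335,-0.188,0.119,0,0,0],
    [-0.335,-0.188,0.119,0,0,0],
    [-0.335,-0.188,0.119,0,0,0],
    [-0.335,-0.188,0.119,0,0,0],
    [-0.335,-0.188,0.119,0,0,0]
  ]
}}

```text
time_s: 1.65
eef_pos: [0.5735, 0.0339, 0.2585]
orientation: [-0.0, 0.301, 0.954, -0.0]
wrist_force: [0.1, -0.2, -0.1]
opening: 1.001
finger_force: 0.0
```

```bash
python3 - <<'E'
from h import *
pose(); w=shot("wrist","w1.png"); pose(); print(go([.577,.029,.25],down(55)))
print(project(w,[[.577,.029,.132],[.577,.029,.116],[.577,.029,.082],[.62,.029,.082]]))
E
```

```text
t 1.65 p [0.5735 0.0339 0.2585] yaw 54.93 F [ 0.1 -0.2 -0.1] open 1.001 ff 0.0
t 1.7 p [0.5746 0.029  0.256 ] yaw 54.8 F [ 2.5 -3.1 -0.8] open 0.999 ff 0.0
[-0.0032  0.0023  0.01   -0.0008  0.0001 -0.0005]
[[257.8428213  187.14524253]
 [257.98481855 182.44164825]
 [258.2412216  173.95392765]
 [281.55893592 206.23925716]]
```

View pics/w1.png

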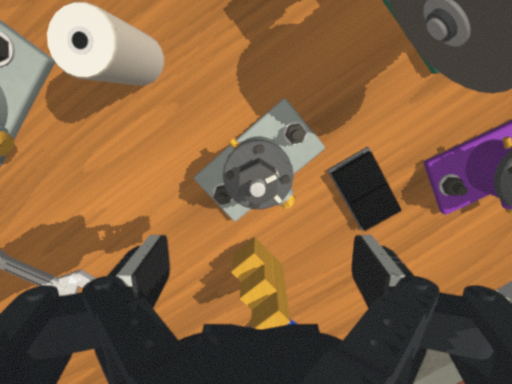

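The wrist view shows the rod top at (258,188), the nut around it and the white lines near (270,178) and (283,198). The block is at (262,285), the pad at (365,190) and the roller at (105,45). I'm going a bit lower for a measurement at rest.

Call:
{"fn": "send_rows", "kwargs": {
  "motion": [
    [-0.003,0.002,0.09,0,0,0],
    [-0.003,0.002,0.09,0,0,0],
    [-0.003,0.002,0.09,0,0,0],
    [-0.003,0.002,0.09,0,0,0]
  ]
}}

```text
time_s: 2.1
eef_pos: [0.5761, 0.0369, 0.2073]
orientation: [0.001, 0.3, 0.954, 0.0]
wrist_force: [0.3, 1.1, 0.7]
opening: 0.998
finger_force: 0.0
```

```bash
python3 - <<'E'
from h import *
pose(); w=shot("wrist","w2.png")
c=project(w,[.577,.029,.116])[0]; print(c)
img=w["image"]; u,v=int(c[0]),int(c[1]); r=60
cr=cv2.resize(img[v-r:v+r,u-r:u+r,::-1],(600,600),interpolation=cv2.INTER_CUBIC); cv2.imwrite("pics/w2c.png",cr)
h=cv2.cvtColor(img,cv2.COLOR_RGB2HSV); m=((h[:,:,2]>175)&(h[:,:,1]<70)).astype(np.uint8); k=np.zeros_like(m);k[v-r:v+r,u-r:u+r]=1
n,l,s,ce=cv2.connectedComponentsWithStats(m*k)
for i in range(1,n):
    if s[i,4]>8:
        q=np.argwhere(l==i)[:,::-1]; P=deproj(w,q); print(s[i],ce[i].round(1),np.median(P,0).round(4))
        for z in(.116,.082):
            X=plane(w,q,z)[:,:2]; f=cv2.fitLine(np.float32(X),cv2.DIST_L2,0,.01,.01).ravel(); print(z,X.mean(0).round(4),np.degrees(np.arctan2(f[1],f[0])).round(1))
E
```

```text
t 2.1 p [0.5761 0.0369 0.2073] yaw 55.04 F [0.3 1.1 0.7] open 0.998 ff 0.0
[252.042893   198.93476792]
[230 138  45  10 157] [252.3 140.2] [0.5479 0.0468 0.014 ]
0.116 [0.5405 0.0551] 59.6
0.082 [0.5435 0.0519] 59.6
[281 138  31  43 666] [299.6 160.4] [0.5961 0.0738 0.0141]
0.116 [0.5728 0.0751] -54.4
0.082 [0.5807 0.075 ] -54.4
[261 190  14  10  79] [267.4 194.3] [0.5803 0.0408 0.1168]
0.116 [0.5807 0.0407] 83.1
0.082 [0.5898 0.0354] 83.1
[242 200  19  17 245] [251.1 208. ] [0.5781 0.0277 0.132 ]
0.116 [0.5826 0.0241] -62.3
0.082 [0.592  0.0163] -62.3
[283 208  10  10  25] [287.7 211.8] [0.6244 0.0371 0.0526]
0.116 [0.6014 0.0456] -73.3
0.082 [0.6136 0.041 ] -73.3
[273 212   8   9  40] [276.4 216.2] [0.6112 0.0306 0.0827]
0.116 [0.5994 0.0364] -0.9
0.082 [0.6114 0.0304] -0.9
[216 221  23  16 193] [226.9 227. ] [ 0.614  -0.0356  0.0142]
0.116 [ 0.5846 -0.0007] 34.2
0.082 [ 0.5944 -0.0123] 34.2
```

View pics/w2c.png

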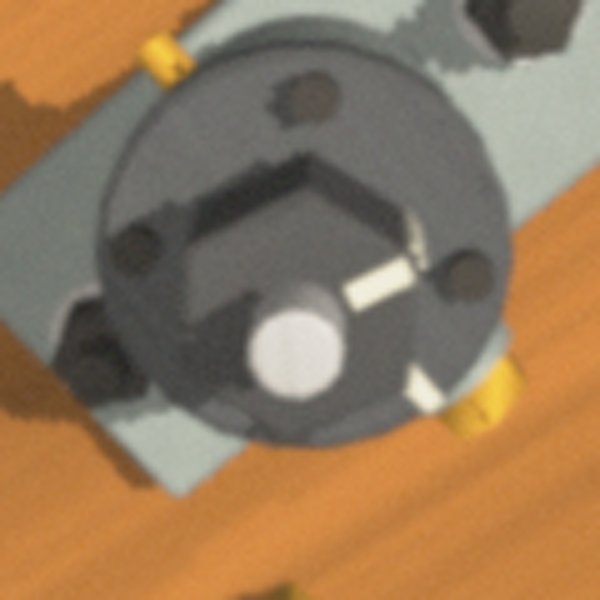

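Nut line: centroid at crop (380,285), bearing about 81° about the axis. Head line: crop (424,390), bearing about 4°. That leaves about 78° to run. I'm taking the axis as (0.578,0.028).

```bash
python3 - <<'E'
from h import *
pose(); print(go([.578,.028,.135],down(52)),go([.578,.028,.098],down(52)))
w=load("w2.png")
# bolts: low-value blobs at ~44 mm height in the top view
t=load("top.png"); v,u=np.mgrid[165:220,215:290]; uv=np.c_[u.ravel(),v.ravel()]; P=deproj(t,uv); h=cv2.cvtColor(t["image"],cv2.COLOR_RGB2HSV)[165:220,215:290].reshape(-1,3)
for s in(1,-1):
    m=(P[:,2]>.035)&(P[:,2]<.05)&(abs(P[:,1]-.028-s*.058)<.015)&(abs(P[:,0]-.578)<.015); print(m.sum(),P[m].mean(0).round(4))
m=(h[:,1]<60)&(abs(P[:,2]-.015)<.006)&(P[:,0]>.5)&(P[:,0]<.65)
k=np.uint8(m.reshape(55,75)); cs=max(cv2.findContours(k,cv2.RETR_EXTERNAL,cv2.CHAIN_APPROX_NONE)[0],key=cv2.contourArea)[:,0]+[215,165]
X=plane(t,cs,.014)[:,:2]; r=cv2.minAreaRect(np.float32(cv2.convexHull(np.float32(X)))); print(r)
E
```

```text
t 2.15 p [0.5766 0.037  0.208 ] yaw 55.05 F [-0.5  0.5  0.2] open 1.0 ff 0.0
[-0.0102 -0.0112  0.1217  0.0003  0.0004  0.0085] [-0.01   -0.0113  0.1833  0.0003  0.0004  0.0085]
12 [0.575  0.0861 0.0428]
11 [ 0.584  -0.0303  0.0423]
((0.5752653479576111, 0.06778314709663391), (0.07870572060346603, 0.06937944144010544), 6.334763526916504)
```

Call:
{"fn": "send_rows", "kwargs": {
  "motion": [
    [-0.0115,-0.0105,0.06,0,0,0.0085],
    [-0.0115,-0.0105,0.1,0,0,0.0085],
    [-0.0115,-0.0105,0.12,0,0,0.0085],
    [-0.0115,-0.0105,0.12,0,0,0.0085],
    [-0.0115,-0.0105,0.12,0,0,0.0085]
  ]
}}

```text
time_s: 2.65
eef_pos: [0.5786, 0.0276, 0.1354]
orientation: [0.001, 0.326, 0.945, 0.0]
wrist_force: [0.1, -0.8, -0.4]
opening: 1.0
finger_force: 0.0
```

```bash
python3 - <<'E'
from h import *
pose(); print(go([.579,.028,.098],down(52)))
E
```

```text
t 2.65 p [0.5786 0.0276 0.1354] yaw 51.97 F [ 0.1 -0.8 -0.4] open 1.0 ff 0.0
[ 0.0001  0.0008  0.0623  0.0002  0.0003 -0.0001]
```

Call:
{"fn": "send_rows", "kwargs": {
  "motion": [
    [0,0,0.04,0,0,0],
    [0,0,0.062,0,0,0],
    [0,0,0.062,0,0,0]
  ]
}}

```text
time_s: 2.95
eef_pos: [0.5764, 0.0273, 0.0954]
orientation: [-0.001, 0.326, 0.945, -0.0]
wrist_force: [-0.4, -0.5, -0.0]
opening: 1.0
finger_force: 0.0
```

Call:
{"fn": "send_rows", "kwargs": {
  "motion": [
    [0,0,0,0,0,0],
    [0,0,0,0,0,0],
    [0,0,0,0,0,0],
    [0,0,0,0,0,0],
    [0,0,0,0,0,0]
  ],
  "jaw": -1,
  "force": 25
}}

```text
time_s: 3.45
eef_pos: [0.5782, 0.0271, 0.0976]
orientation: [0.001, 0.326, 0.945, 0.0]
wrist_force: [-0.0, 0.1, 4.4]
opening: 0.42
finger_force: 30.1
```

```bash
python3 - <<'E'
from h import *
pose(); print(read_state()["torque"])
E
```

```text
t 3.45 p [0.5782 0.0271 0.0976] yaw 51.93 F [-0.   0.1  4.4] open 0.42 ff 30.1
[-0.03545112  0.15713375 -0.05483332]
```

Call:
{"fn": "send_rows", "kwargs": {
  "motion": [
    [0,0,0,0,0,0.02],
    [0,0,0,0,0,0.04],
    [0,0,0,0,0,0.06],
    [0,0,0,0,0,0.08],
    [0,0,0,0,0,0.1]
  ]
}}

```text
time_s: 3.95
eef_pos: [0.5782, 0.0271, 0.0975]
orientation: [0.001, 0.604, 0.797, 0.0]
wrist_force: [-0.6, -0.8, 4.5]
opening: 0.41
finger_force: 30.0
```

Call:
{"fn": "send_rows", "kwargs": {
  "motion": [
    [0,0,0,0,0,0.02],
    [0,0,0,0,0,0.04],
    [0,0,0,0,0,0.06],
    [0,0,0,0,0,0.08],
    [0,0,0,0,0,0.1]
  ]
}}

```text
time_s: 4.45
eef_pos: [0.5782, 0.0271, 0.0976]
orientation: [0.001, 0.821, 0.571, 0.001]
wrist_force: [-1.0, -0.2, 5.4]
opening: 0.419
finger_force: 30.0
```

```bash
python3 - <<'E'
from h import *
pose(); print(read_state()["torque"])
E
```

```text
t 4.45 p [0.5782 0.0271 0.0976] yaw -20.33 F [-1.  -0.2  5.4] open 0.419 ff 30.0
[-0.05434955  0.19574198  0.09625302]
```

Torque is easy so far (about 0.15 N m). I'll creep on 2° at a time and watch for stiffening.

Call:
{"fn": "send_rows", "kwargs": {
  "motion": [
    [0,0,0,0,0,0.006],
    [0,0,0,0,0,0.012],
    [0,0,0,0,0,0.012]
  ]
}}

```text
time_s: 4.75
eef_pos: [0.5782, 0.0271, 0.0976]
orientation: [0.001, 0.84, 0.542, 0.001]
wrist_force: [-1.3, -0.7, 6.0]
opening: 0.421
finger_force: 30.2
```

```bash
python3 - <<'E'
from h import *
pose(); print(read_state()["torque"])
E
```

```text
t 4.75 p [0.5782 0.0271 0.0976] yaw -24.36 F [-1.3 -0.7  6. ] open 0.421 ff 30.2
[-0.10153149  0.23321916  0.08720552]
```

Call:
{"fn": "send_rows", "kwargs": {
  "motion": [
    [0,0,0,0,0,0.006],
    [0,0,0,0,0,0.009],
    [0,0,0,0,0,0.009]
  ]
}}

```text
time_s: 5.05
eef_pos: [0.5782, 0.0271, 0.0975]
orientation: [0.001, 0.855, 0.518, 0.0]
wrist_force: [-1.2, -1.3, 5.7]
opening: 0.416
finger_force: 30.1
```

```bash
python3 - <<'E'
from h import *
pose(); print(read_state()["torque"])
E
```

```text
t 5.05 p [0.5782 0.0271 0.0975] yaw -27.54 F [-1.2 -1.3  5.7] open 0.416 ff 30.1
[-0.10989841  0.26992011  0.33930256]
```

It stiffened between -24° and -27.5°, as expected. Releasing and rising.

Call:
{"fn": "send_rows", "kwargs": {
  "motion": [
    [0,0,0,0,0,0],
    [0,0,0,0,0,0],
    [0,0,0,0,0,0],
    [0,0,0,0,0,0],
    [0,0,0,0,0,0]
  ],
  "jaw": 1
}}

```text
time_s: 5.55
eef_pos: [0.5774, 0.0272, 0.0963]
orientation: [-0.0, 0.855, 0.518, -0.0]
wrist_force: [0.5, -0.8, -0.5]
opening: 0.998
finger_force: 0.0
```

Call:
{"fn": "send_rows", "kwargs": {
  "motion": [
    [0,0,-0.05,0,0,0],
    [0,0,-0.12,0,0,0],
    [0,0,-0.2,0,0,0],
    [0,0,-0.2,0,0,0],
    [0,0,-0.2,0,0,0]
  ]
}}

```text
time_s: 6.05
eef_pos: [0.5788, 0.0272, 0.2187]
orientation: [0.001, 0.855, 0.518, 0.002]
wrist_force: [-0.3, 0.7, -0.2]
opening: 1.003
finger_force: 0.0
```

```bash
python3 - <<'E'
from h import *
pose(); w=shot("wrist","w3.png")
c=project(w,[.5785,.0275,.116])[0]; print(c); img=w["image"]; u,v=int(c[0]),int(c[1]); r=55
h=cv2.cvtColor(img,cv2.COLOR_RGB2HSV); m=((h[:,:,2]>165)&(h[:,:,1]<70)).astype(np.uint8); k=np.zeros_like(m);k[v-r:v+r,u-r:u+r]=1
n,l,s,ce=cv2.connectedComponentsWithStats(m*k)
for i in range(1,n):
    if s[i,4]>8:
        q=np.argwhere(l==i)[:,::-1]; P=deproj(w,q); z=np.median(P[:,2]); X=plane(w,q,z)[:,:2]-[.5785,.0275]; f=cv2.fitLine(np.float32(X),cv2.DIST_L2,0,.01,.01).ravel()
        print(s[i,4],ce[i].round(1),round(z,4),X.mean(0).round(4),"bearing",np.degrees(np.arctan2(*X.mean(0)[::-1])).round(1),"dir",np.degrees(np.arctan2(f[1],f[0])).round(1))
cv2.imwrite("pics/w3c.png",cv2.resize(img[v-r:v+r,u-r:u+r,::-1],(500,500),interpolation=cv2.INTER_CUBIC))
E
```

```text
t 6.05 p [0.5788 0.0272 0.2187] yaw -27.62 F [-0.3  0.7 -0.2] open 1.003 ff 0.0
[259.01163007 188.97506163]
414 [219.2 147.3] 0.0139 [-0.0302  0.0366] bearing 129.5 dir 47.0
98 [267.2 134.6] 0.014 [0.0229 0.0244] bearing 46.9 dir -31.3
145 [292.6 144.5] 0.0525 [0.0414 0.0086] bearing 11.7 dir -50.6
86 [286.3 161.8] 0.0826 [0.0287 0.0025] bearing 5.0 dir 6.7
76 [274.1 181.2] 0.1167 [0.0136 0.0003] bearing 1.2 dir 2.9
303 [307.2 190.7] 0.0141 [ 0.0343 -0.0534] bearing -57.3 dir 75.1
236 [258.9 194.4] 0.1319 [0.     0.0003] bearing 81.4 dir 72.4
```

View pics/w3c.png

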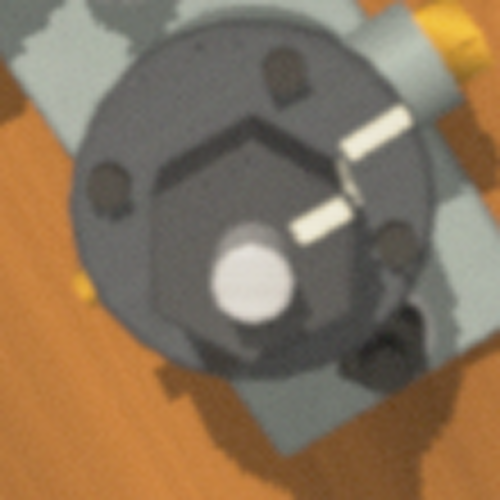

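Both lines agree: nut at bearing about 2°, head about 5°, so it's finger-tight and released. Next, the wrench.

```bash
python3 - <<'E'
from h import *
pose(); print(go([.535,-.336,.22],down(-60)))
E
```

```text
t 6.1 p [0.5774 0.0272 0.2165] yaw -27.62 F [ 0.1  0.  -0.8] open 0.998 ff 0.0
[-0.5691  0.218  -0.0058  0.     -0.      0.0899]
```

Call:
{"fn": "send_rows", "kwargs": {
  "motion": [
    [-0.57,0.218,-0.006,0,0,0.09],
    [-0.57,0.218,-0.006,0,0,0.09],
    [-0.57,0.218,-0.006,0,0,0.09],
    [-0.57,0.218,-0.006,0,0,0.09],
    [-0.57,0.218,-0.006,0,0,0.09]
  ]
}}

```text
time_s: 6.6
eef_pos: [0.5464, -0.2222, 0.2162]
orientation: [-0.001, 0.966, 0.258, -0.002]
wrist_force: [1.1, 0.2, -0.8]
opening: 1.0
finger_force: 0.0
```

```bash
python3 - <<'E'
from h import *
pose(); print(go([.535,-.336,.22],down(-60)))
E
```

```text
t 6.6 p [ 0.5464 -0.2222  0.2162] yaw -60.15 F [ 1.1  0.2 -0.8] open 1.0 ff 0.0
[-0.1109  0.1549 -0.0066 -0.0006  0.0004 -0.0004]
```

Call:
{"fn": "send_rows", "kwargs": {
  "motion": [
    [-0.111,0.155,-0.006,0,0,0],
    [-0.111,0.155,-0.006,0,0,0],
    [-0.111,0.155,-0.006,0,0,0],
    [-0.111,0.155,-0.006,0,0,0],
    [-0.111,0.155,-0.006,0,0,0]
  ]
}}

```text
time_s: 7.1
eef_pos: [0.5364, -0.3336, 0.2206]
orientation: [-0.002, 0.966, 0.258, -0.001]
wrist_force: [0.5, 0.0, -0.2]
opening: 1.002
finger_force: 0.0
```

```bash
python3 - <<'E'
from h import *
pose(); w=shot("wrist","w4.png"); img=w["image"]
h=cv2.cvtColor(img,cv2.COLOR_RGB2HSV); v,u=np.mgrid[0:384,0:512]; uv=np.c_[u.ravel(),v.ravel()]; P=deproj(w,uv)
m=((P[:,2]>.006)&(P[:,2]<.018)&(h[:,:,1].ravel()<80)).reshape(384,512).astype(np.uint8)
n,l,s,ce=cv2.connectedComponentsWithStats(m)
for i in range(1,n):
    if s[i,4]>300: print(s[i],ce[i].round())
i=1+np.argmax(s[1:,4]); q=np.argwhere(l==i)[:,::-1]; X=plane(w,q,.012)[:,:2]; print(cv2.minAreaRect(np.float32(X)))
d=np.array([np.cos(np.radians(29.5)),np.sin(np.radians(29.5))]); c=np.array([.535,-.336]); a=(X-c)@d; nn=np.array([-d[1],d[0]]); b=(X-c)@nn
for lo in np.arange(-.09,.12,.015):
    k=(a>lo)&(a<lo+.015)
    if k.sum()>5: print(round(lo+.0075,4),k.sum(),"mid",((b[k].max()+b[k].min())/2).round(4),"w",np.ptp(b[k]).round(4))
print("a",a.min(),a.max())
cv2.imwrite("pics/w4v.png",cv2.addWeighted(img[:,:,::-1].copy(),1,cv2.merge([m*0,m*0,m*90]),1,0))
E
```

```text
t 7.1 p [ 0.5364 -0.3336  0.2206] yaw -60.06 F [ 0.5  0.  -0.2] open 1.002 ff 0.0
[  0   0  46  26 807] [24.  9.]
[ 226   72   72  160 4220] [262. 140.]
[462 191  50  97 617] [482. 236.]
[ 13 211  57  18 336] [ 41. 218.]
[ 94 227  53  18 340] [119. 235.]
((0.5419452786445618, -0.32330775260925293), (0.1815173625946045, 0.07639193534851074), 20.230857849121094)
-0.0825 57 mid 0.0006 w 0.0191
-0.0675 254 mid 0.0007 w 0.0261
-0.0525 206 mid 0.0008 w 0.0212
-0.0375 204 mid 0.0009 w 0.0187
-0.0225 223 mid 0.0005 w 0.0195
-0.0075 232 mid 0.0006 w 0.0194
0.0075 233 mid 0.0007 w 0.0192
0.0225 261 mid 0.0004 w 0.0353
0.0375 662 mid 0.0 w 0.0666
0.0525 866 mid 0.0012 w 0.0772
0.0675 476 mid 0.0002 w 0.0745
0.0825 382 mid 0.0003 w 0.0694
0.0975 164 mid 0.0005 w 0.0643
a -0.08081407960037984 0.09931178144062047
```

View pics/w4v.png

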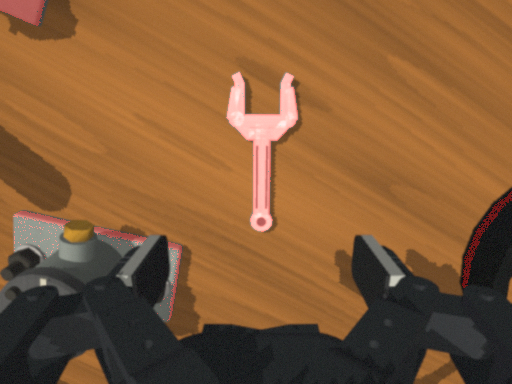

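The wrench lies at image (262,150), with its measured axis at 29.5° and length 180 mm. The grip point is (0.529,-0.339). Descending.

```bash
python3 - <<'E'
from h import *
pose(); print(go([.529,-.3387,.05],down(-60.5)),go([.529,-.3387,.012],down(-60.5)))
E
```

```text
t 7.15 p [ 0.5368 -0.333   0.2211] yaw -59.98 F [-0.3 -0.1 -0.1] open 0.993 ff 0.0
[-1.580e-02  2.600e-03  2.851e-01 -5.000e-04  1.000e-04  1.400e-03] [-1.570e-02  2.800e-03  3.484e-01 -5.000e-04  1.000e-04  1.400e-03]
```

Call:
{"fn": "send_rows", "kwargs": {
  "motion": [
    [-0.0155,0.002,0.07,0,0,0.0014],
    [-0.0155,0.002,0.15,0,0,0.0014],
    [-0.0155,0.002,0.22,0,0,0.0014],
    [-0.0155,0.002,0.285,0,0,0.0014],
    [-0.0155,0.002,0.285,0,0,0.0014]
  ],
  "jaw": 0.2
}}

```text
time_s: 7.65
eef_pos: [0.5251, -0.3348, 0.0446]
orientation: [-0.005, 0.967, 0.256, -0.004]
wrist_force: [-0.9, 0.4, -0.1]
opening: 0.598
finger_force: 0.0
```

```bash
python3 - <<'E'
from h import *
pose(); print(go([.529,-.3387,.012],down(-60.5)))
E
```

```text
t 7.65 p [ 0.5251 -0.3348  0.0446] yaw -60.39 F [-0.9  0.4 -0.1] open 0.598 ff 0.0
[ 0.0027  0.0095  0.0543 -0.002   0.0009  0.0003]
```

Call:
{"fn": "send_rows", "kwargs": {
  "motion": [
    [0,0,0,0,0,0],
    [0,0,0,0,0,0],
    [0,0,0,0,0,0]
  ]
}}

```text
time_s: 7.95
eef_pos: [0.532, -0.3416, 0.0549]
orientation: [0.002, 0.967, 0.255, 0.002]
wrist_force: [0.1, 0.3, -0.1]
opening: 0.605
finger_force: 0.0
```

```bash
python3 - <<'E'
from h import *
pose(); print(go([.529,-.3387,.012],down(-60.5)))
E
```

```text
t 7.95 p [ 0.532  -0.3416  0.0549] yaw -60.49 F [ 0.1  0.3 -0.1] open 0.605 ff 0.0
[-0.0021 -0.007   0.0715  0.0008 -0.0004  0.    ]
```

Call:
{"fn": "send_rows", "kwargs": {
  "motion": [
    [0,0,0.015,0,0,0],
    [0,0,0.03,0,0,0],
    [0,0,0.045,0,0,0],
    [0,0,0.055,0,0,0],
    [0,0,0.062,0,0,0]
  ]
}}

```text
time_s: 8.45
eef_pos: [0.5289, -0.3402, 0.0129]
orientation: [-0.001, 0.967, 0.254, -0.001]
wrist_force: [-0.4, 0.6, -0.2]
opening: 0.602
finger_force: 0.0
```

Call:
{"fn": "send_rows", "kwargs": {
  "motion": [
    [0,0,0,0,0,0],
    [0,0,0,0,0,0],
    [0,0,0,0,0,0],
    [0,0,0,0,0,0]
  ]
}}

```text
time_s: 8.85
eef_pos: [0.53, -0.3408, 0.0148]
orientation: [0.0, 0.967, 0.254, 0.0]
wrist_force: [0.3, 1.1, 0.5]
opening: 0.598
finger_force: 0.0
```

```bash
python3 - <<'E'
from h import *
pose(); print(go([.529,-.3387,.012],down(-60.5)))
E
```

```text
t 8.85 p [ 0.53   -0.3408  0.0148] yaw -60.53 F [0.3 1.1 0.5] open 0.598 ff 0.0
[ 0.0003 -0.0039  0.0047  0.0001 -0.0001 -0.0001]
```

Call:
{"fn": "send_rows", "kwargs": {
  "motion": [
    [0,-0.003,0.004,0,0,0],
    [0,-0.003,0.004,0,0,0]
  ]
}}

```text
time_s: 9.05
eef_pos: [0.5285, -0.3387, 0.0117]
orientation: [-0.0, 0.967, 0.254, -0.0]
wrist_force: [-0.9, -0.9, -0.0]
opening: 0.605
finger_force: 0.0
```

Call:
{"fn": "send_rows", "kwargs": {
  "motion": [
    [0,0,0,0,0,0],
    [0,0,0,0,0,0],
    [0,0,0,0,0,0],
    [0,0,0,0,0,0],
    [0,0,0,0,0,0]
  ],
  "jaw": -1,
  "force": 90
}}

```text
time_s: 9.55
eef_pos: [0.5289, -0.3391, 0.0124]
orientation: [0.0, 0.967, 0.254, 0.0]
wrist_force: [-2.1, 0.4, 4.3]
opening: 0.202
finger_force: 88.8
```

```bash
python3 - <<'E'
from h import *
pose()
E
```

```text
t 9.55 p [ 0.5289 -0.3391  0.0124] yaw -60.52 F [-2.1  0.4  4.3] open 0.202 ff 88.8
```

Gripped. I'm lifting, and checking the block's steps and the roller for clearance to the sweep.

Call:
{"fn": "send_rows", "kwargs": {
  "motion": [
    [0,0,-0.04,0,0,0],
    [0,0,-0.1,0,0,0],
    [0,0,-0.16,0,0,0],
    [0,0,-0.22,0,0,0],
    [0,0,-0.22,0,0,0]
  ]
}}

```text
time_s: 10.05
eef_pos: [0.5321, -0.3414, 0.1497]
orientation: [0.004, 0.967, 0.254, 0.003]
wrist_force: [0.9, -0.6, -2.3]
opening: 0.199
finger_force: 88.7
```

```bash
python3 - <<'E'
from h import *
pose()
for f,box in(("top.png",(255,140,300,180)),("w1.png",(220,230,300,330))):
    t=load(f); v,u=np.mgrid[box[1]:box[3],box[0]:box[2]]; uv=np.c_[u.ravel(),v.ravel()]; P=deproj(t,uv); h=cv2.cvtColor(t["image"],cv2.COLOR_RGB2HSV)[box[1]:box[3],box[0]:box[2]].reshape(-1,3)
    ok=(P[:,0]>.62)&(P[:,0]<.78)&(P[:,1]>-.11)&(P[:,1]<0.01)
    for lo in(.03,.045,.06,.075,.09,.105,.115):
        m=ok&(P[:,2]>lo)&(P[:,2]<lo+.015)
        if m.sum()>5: print(f,lo,m.sum(),P[m].min(0).round(3),P[m].max(0).round(3))
t=load("w1.png"); v,u=np.mgrid[0:110,40:170]; uv=np.c_[u.ravel(),v.ravel()]; P=deproj(t,uv); m=abs(P[:,2]-.13)<.006; print("roller",m.sum(),cv2.minAreaRect(np.float32(P[m][:,:2])))
t=load("top.png"); v,u=np.mgrid[180:235,120:200]; uv=np.c_[u.ravel(),v.ravel()]; P=deproj(t,uv); m=P[:,2]>.06; print("grinder miny",P[m].min(0),P[m].max(0))
E
```

```text
t 10.05 p [ 0.5321 -0.3414  0.1497] yaw -60.54 F [ 0.9 -0.6 -2.3] open 0.199 ff 88.7
top.png 0.03 17 [ 0.662 -0.06   0.031] [ 0.72  -0.029  0.044]
top.png 0.045 74 [ 0.662 -0.073  0.045] [ 0.697 -0.032  0.059]
top.png 0.06 10 [ 0.682 -0.068  0.061] [ 0.705 -0.031  0.072]
top.png 0.075 89 [ 0.68  -0.073  0.075] [ 0.718 -0.03   0.09 ]
top.png 0.09 14 [ 0.686 -0.064  0.09 ] [ 0.714 -0.03   0.102]
top.png 0.105 41 [ 0.701 -0.069  0.106] [ 0.724 -0.031  0.12 ]
top.png 0.115 85 [ 0.701 -0.069  0.115] [ 0.724 -0.031  0.127]
w1.png 0.03 286 [ 0.661 -0.077  0.03 ] [ 0.718 -0.03   0.045]
w1.png 0.045 692 [ 0.661 -0.076  0.045] [ 0.72 -0.03  0.06]
w1.png 0.06 301 [ 0.679 -0.074  0.06 ] [ 0.72  -0.03   0.075]
w1.png 0.075 870 [ 0.679 -0.074  0.075] [ 0.72 -0.03  0.09]
w1.png 0.09 310 [ 0.7   -0.072  0.09 ] [ 0.721 -0.03   0.105]
w1.png 0.105 481 [ 0.7   -0.071  0.105] [ 0.72 -0.03  0.12]
w1.png 0.115 411 [ 0.701 -0.07   0.115] [ 0.72  -0.03   0.122]
roller 4360 ((0.39531245827674866, -0.017451778054237366), (0.05858512595295906, 0.05954594537615776), 31.286251068115234)
grinder miny [0.44464544 0.04441403 0.06005797] [0.61229192 0.4443589  1.41399137]
```

Only the block's tall step (x > 0.70) reaches wrench height, so approaching over the -60° corner and sweeping to about -150° is clear of block and roller. Rotating the wrench and moving to the pre-mount point.

```bash
python3 - <<'E'
from h import *
pose(); print(go([.651,-.098,.19],down(30)))
E
```

```text
t 10.05 p [ 0.5321 -0.3414  0.1497] yaw -60.54 F [ 0.9 -0.6 -2.3] open 0.199 ff 88.7
[ 0.3724 -0.2552 -0.068   0.0018  0.0007 -0.2515]
```

Call:
{"fn": "send_rows", "kwargs": {
  "motion": [
    [0.03,-0.02,-0.07,0,0,-0.02],
    [0.08,-0.06,-0.07,0,0,-0.04],
    [0.14,-0.1,-0.07,0,0,-0.06],
    [0.2,-0.14,-0.07,0,0,-0.08],
    [0.24,-0.17,-0.07,0,0,-0.1]
  ]
}}

```text
time_s: 10.55
eef_pos: [0.6038, -0.1767, 0.1832]
orientation: [-0.001, 0.84, 0.543, -0.001]
wrist_force: [-0.1, 0.2, -3.0]
opening: 0.199
finger_force: 89.0
```

```bash
python3 - <<'E'
from h import *
pose(); print(go([.651,-.098,.17],down(30)))
E
```

```text
t 10.55 p [ 0.6038 -0.1767  0.1832] yaw -24.19 F [-0.1  0.2 -3. ] open 0.199 ff 89.0
[ 0.1518  0.0182  0.022  -0.0004 -0.0003 -0.1505]
```

Call:
{"fn": "send_rows", "kwargs": {
  "motion": [
    [0.03,0.004,0.005,0,0,-0.02],
    [0.06,0.008,0.01,0,0,-0.04],
    [0.09,0.012,0.015,0,0,-0.06],
    [0.12,0.015,0.02,0,0,-0.08],
    [0.15,0.018,0.02,0,0,-0.1]
  ]
}}

```text
time_s: 11.05
eef_pos: [0.6498, -0.101, 0.1701]
orientation: [-0.002, 0.631, 0.776, -0.001]
wrist_force: [-0.0, 0.5, -3.2]
opening: 0.195
finger_force: 89.0
```

Call:
{"fn": "send_rows", "kwargs": {
  "motion": [
    [0,0,0,0,0,-0.02],
    [0,0,0,0,0,-0.04],
    [0,0,0,0,0,-0.0475],
    [0,0,0,0,0,-0.0475],
    [0,0,0,0,0,-0.0475]
  ]
}}

```text
time_s: 11.55
eef_pos: [0.6502, -0.1019, 0.1718]
orientation: [-0.001, 0.511, 0.859, -0.0]
wrist_force: [0.2, -0.3, -2.6]
opening: 0.198
finger_force: 89.0
```

```bash
python3 - <<'E'
from h import *
u=np.array([.5,-.866]); ax=np.array([.5785,.0275]); p=ax+.145*u
pose(); print(go([*p,.1075],down(30)))
w=shot("wrist","w5.png"); v,uu=np.mgrid[0:384,0:512]; uv=np.c_[uu.ravel(),v.ravel()]; P=deproj(w,uv); h=cv2.cvtColor(w["image"],cv2.COLOR_RGB2HSV)[:,:,2].ravel()
T=toolT(); L=(P-T[:3,3])@T[:3,:3]   # tool coords
m=(L[:,0]>.015)&(L[:,0]<.125)&(abs(L[:,1])<.05)&(abs(L[:,2]-.0)<.02)&(h>60)
for lo in np.arange(.015,.12,.01):
    k=m&(L[:,0]>=lo)&(L[:,0]<lo+.01)
    if k.sum()>5: print(round(lo+.005,3),k.sum(),"ymid",((L[k,1].max()+L[k,1].min())/2).round(4),"w",np.ptp(L[k,1]).round(4),"z",np.median(L[k,2]).round(4))
print(L[m,0].max())
E
```

```text
t 11.55 p [ 0.6502 -0.1019  0.1718] yaw 28.49 F [ 0.2 -0.3 -2.6] open 0.198 ff 89.0
[ 0.0048  0.0044  0.1072 -0.0003 -0.0003 -0.0042]
0.02 855 ymid 0.0 w 0.0198 z 0.0011
0.03 936 ymid -0.0001 w 0.0328 z 0.0013
0.04 2131 ymid 0.0006 w 0.0529 z 0.0013
0.05 3253 ymid -0.0001 w 0.0722 z 0.0014
0.06 3775 ymid 0.0002 w 0.0782 z 0.0015
0.07 2150 ymid -0.0 w 0.0754 z 0.0016
0.08 2094 ymid -0.0 w 0.0727 z 0.0017
0.09 1842 ymid -0.0001 w 0.0687 z 0.0018
0.1 1395 ymid -0.0002 w 0.0658 z 0.0018
0.11 78 ymid -0.0005 w 0.0567 z 0.0024
0.1071443690652618
```

View pics/w5.png

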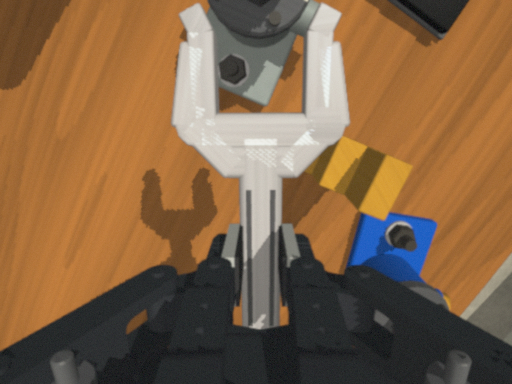

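```bash
cat >> h.py <<'E'
AX=np.array([.5785,.0275])
def on(R_,phi,z=.1085):
    a=np.radians(phi); return go([*(AX+R_*np.array([np.cos(a),np.sin(a)])),z],down(phi+90))
E
python3 - <<'E'
from h import *
pose(); print(on(.145,-58))
E
```

```text
t 11.6 p [ 0.6505 -0.1019  0.1723] yaw 28.5 F [ 0.3  0.9 -2.4] open 0.198 ff 89.0
[ 0.0055  0.0125  0.1063 -0.0003 -0.0002 -0.0097]
```

Call:
{"fn": "send_rows", "kwargs": {
  "motion": [
    [0.0055,0.0125,0.03,0,0,-0.0097],
    [0.0055,0.0125,0.06,0,0,-0.0097],
    [0.0055,0.0125,0.09,0,0,-0.0097],
    [0.0055,0.0125,0.106,0,0,-0.0097],
    [0.0055,0.0125,0.106,0,0,-0.0097]
  ]
}}

```text
time_s: 12.1
eef_pos: [0.6545, -0.0953, 0.1079]
orientation: [-0.002, 0.485, 0.875, -0.001]
wrist_force: [-1.6, -1.0, -3.8]
opening: 0.2
finger_force: 88.9
```

Call:
{"fn": "send_rows", "kwargs": {
  "motion": [
    [0,0,0,0,0,0],
    [0,0,0,0,0,0],
    [0,0,0,0,0,0],
    [0,0,0,0,0,0]
  ]
}}

```text
time_s: 12.5
eef_pos: [0.6568, -0.0957, 0.1114]
orientation: [0.001, 0.484, 0.875, 0.0]
wrist_force: [-0.6, -0.0, -3.4]
opening: 0.196
finger_force: 88.9
```

```bash
python3 - <<'E'
from h import *
pose(); print(on(.145,-58),on(.115,-58),on(.086,-58))
E
```

```text
t 12.5 p [ 0.6568 -0.0957  0.1114] yaw 32.06 F [-0.6 -0.  -3.4] open 0.196 ff 88.9
[ 0.0016 -0.0019  0.0048  0.0002  0.0002  0.0002] [ 0.0516 -0.0018  0.0048  0.0002  0.0002  0.0002] [ 0.0999 -0.0018  0.0047  0.0002  0.0002  0.0002]
```

Call:
{"fn": "send_rows", "kwargs": {
  "motion": [
    [0.01,-0.0007,0.002,0,0,0],
    [0.02,-0.0007,0.002,0,0,0],
    [0.03,-0.0007,0.002,0,0,0],
    [0.04,-0.0007,0.002,0,0,0],
    [0.05,-0.0007,0.002,0,0,0]
  ]
}}

```text
time_s: 13.0
eef_pos: [0.6395, -0.0697, 0.1092]
orientation: [-0.0, 0.484, 0.875, -0.0]
wrist_force: [0.1, -0.9, -3.3]
opening: 0.198
finger_force: 88.9
```

```bash
python3 - <<'E'
from h import *
pose(); print(on(.115,-58),on(.086,-58),read_state()["torque"])
E
```

```text
t 13.0 p [ 0.6395 -0.0697  0.1092] yaw 32.08 F [ 0.1 -0.9 -3.3] open 0.198 ff 88.9
[-0.0004 -0.0004  0.0011 -0.     -0.      0.0002] [ 0.0479 -0.0003  0.0011 -0.     -0.      0.0002] [-0.06008417 -0.0564909  -0.00576649]
```

Call:
{"fn": "send_rows", "kwargs": {
  "motion": [
    [0.01,-0.0003,0.001,0,0,0],
    [0.02,-0.0003,0.001,0,0,0],
    [0.03,-0.0003,0.001,0,0,0],
    [0.04,-0.0003,0.001,0,0,0],
    [0.048,-0.0003,0.001,0,0,0]
  ]
}}

```text
time_s: 13.5
eef_pos: [0.6242, -0.0455, 0.1086]
orientation: [-0.0, 0.484, 0.875, -0.0]
wrist_force: [0.2, 0.7, -4.1]
opening: 0.198
finger_force: 88.9
```

```bash
python3 - <<'E'
from h import *
pose(); print(on(.086,-58),read_state()["torque"])
w=shot("wrist","w6.png"); cv2.imwrite("pics/w6v.png",w["image"][:230,100:420,::-1])
E
```

```text
t 13.5 p [ 0.6242 -0.0455  0.1086] yaw 32.07 F [ 0.2  0.7 -4.1] open 0.198 ff 88.9
[ 0.0002 -0.      0.0001 -0.     -0.      0.0002] [-0.13758303 -0.10514693 -0.01724174]
```

View pics/w6v.png

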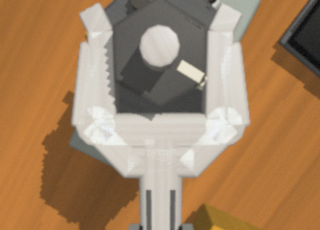

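Seated on the nut: it sits between the flats, with no side force. Sweeping clockwise 30° per call.

Call:
{"fn": "send_rows", "kwargs": {
  "motion": [
    [0.0008,-0.0149,0,0,0,0.0167],
    [0.0031,-0.0296,0,0,0,0.0333],
    [0.007,-0.044,0,0,0,0.05],
    [0.0123,-0.058,0,0,0,0.0667],
    [0.0191,-0.0713,0,0,0,0.0833]
  ]
}}

```text
time_s: 14.05
eef_pos: [0.5822, -0.0591, 0.1087]
orientation: [0.0, 0.695, 0.719, 0.0]
wrist_force: [0.8, 1.4, -3.5]
opening: 0.201
finger_force: 89.1
```

```bash
python3 - <<'E'
from h import *
pose(); print(on(.0855,-88),read_state()["torque"])
E
```

```text
t 14.05 p [ 0.5822 -0.0591  0.1087] yaw 1.89 F [ 0.8  1.4 -3.5] open 0.201 ff 89.1
[ 0.0019 -0.0011  0.0003  0.0001  0.0001 -0.0003] [ 0.08340902 -0.10078479  0.41914193]
```

Call:
{"fn": "send_rows", "kwargs": {
  "motion": [
    [0.0018,-0.0154,0,0,0,0.0167],
    [0.0041,-0.0301,0,0,0,0.0333],
    [0.008,-0.0445,0,0,0,0.05],
    [0.0133,-0.0585,0,0,0,0.0667],
    [0.0201,-0.0718,0,0,0,0.0833]
  ]
}}

```text
time_s: 14.55
eef_pos: [0.5385, -0.0493, 0.1088]
orientation: [0.001, 0.858, 0.514, -0.0]
wrist_force: [0.5, -1.6, -3.6]
opening: 0.196
finger_force: 89.0
```

```bash
python3 - <<'E'
from h import *
pose(); print(on(.0855,-118),on(.0855,-138),read_state()["torque"])
E
```

```text
t 14.55 p [ 0.5385 -0.0493  0.1088] yaw -28.08 F [ 0.5 -1.6 -3.6] open 0.196 ff 89.0
[ 0.0019 -0.0013  0.0005  0.0002  0.0002 -0.0002] [ 0.0104 -0.05    0.0004  0.0003  0.0002  0.0553] [-0.44413933 -0.07274747  0.40238409]
```

Call:
{"fn": "send_rows", "kwargs": {
  "motion": [
    [0.0015,-0.0154,0,0,0,0.0167],
    [0.0041,-0.0301,0,0,0,0.0333],
    [0.01,-0.0495,0,0,0,0.0555],
    [0.01,-0.0495,0,0,0,0.0555]
  ]
}}

```text
time_s: 14.95
eef_pos: [0.5142, -0.0301, 0.1086]
orientation: [0.001, 0.933, 0.359, -0.001]
wrist_force: [-1.7, -6.4, -1.8]
opening: 0.199
finger_force: 89.1
```

```bash
python3 - <<'E'
from h import *
pose(); print(on(.0855,-150.5),read_state()["torque"])
w=shot("wrist","w7.png")
c=project(w,[*AX,.116])[0]; img=w["image"]; u,v=int(c[0]),int(c[1]); r=50
h=cv2.cvtColor(img,cv2.COLOR_RGB2HSV); m=((h[:,:,2]>165)&(h[:,:,1]<70)).astype(np.uint8); k=np.zeros_like(m);k[max(v-r,0):v+r,u-r:u+r]=1
n,l,s,ce=cv2.connectedComponentsWithStats(m*k)
for i in range(1,n):
    if s[i,4]>8:
        q=np.argwhere(l==i)[:,::-1]; P=deproj(w,q); z=np.median(P[:,2]); X=plane(w,q,z)[:,:2]-AX; f=cv2.fitLine(np.float32(X),cv2.DIST_L2,0,.01,.01).ravel()
        print(s[i,4],ce[i].round(1),round(z,4),X.mean(0).round(4),"bearing",np.degrees(np.arctan2(*X.mean(0)[::-1])).round(1),"dir",np.degrees(np.arctan2(f[1],f[0])).round(1))
E
```

```text
t 14.95 p [ 0.5142 -0.0301  0.1086] yaw -47.88 F [-1.7 -6.4 -1.8] open 0.199 ff 89.1
[ 0.0049 -0.0305  0.0001  0.0002  0.0003  0.035 ] [-1.06006173  0.4305429  -0.22078837]
143 [300.7   7.8] 0.0829 [0.0307 0.0026] bearing 4.8 dir -8.4
248 [212.3  70.6] 0.1073 [-0.0181  0.011 ] bearing 148.7 dir 41.3
1229 [261.4  45.8] 0.132 [-0.0002 -0.0001] bearing -146.3 dir 68.0
210 [298.3  66.4] 0.1169 [ 0.0057 -0.0141] bearing -68.1 dir -81.5
35 [308.6  97.1] 0.1076 [ 0.0011 -0.026 ] bearing -87.5 dir 40.7
```

Nut line bearing is about -70°, head line 4.8°, so about 75° of tightening so far. Another 13°.

Call:
{"fn": "send_rows", "kwargs": {
  "motion": [
    [0.0013,-0.015,0,0,0,0.0175],
    [0.0045,-0.03,0,0,0,0.035],
    [0.0045,-0.03,0,0,0,0.035]
  ]
}}

```text
time_s: 15.3
eef_pos: [0.5035, -0.0151, 0.1082]
orientation: [0.001, 0.967, 0.256, -0.002]
wrist_force: [-3.9, -6.0, -1.1]
opening: 0.194
finger_force: 89.1
```

```bash
cat > nut.py <<'E'
from h import *
pose(); w=shot("wrist"); print(on(.0855,-146))
c=project(w,[*AX,.116])[0]; img=w["image"]; u,v=int(c[0]),int(c[1]); r=50
h=cv2.cvtColor(img,cv2.COLOR_RGB2HSV); m=((h[:,:,2]>165)&(h[:,:,1]<70)).astype(np.uint8); k=np.zeros_like(m);k[max(v-r,0):v+r,u-r:u+r]=1
n,l,s,ce=cv2.connectedComponentsWithStats(m*k)
for i in range(1,n):
    if s[i,4]>8:
        q=np.argwhere(l==i)[:,::-1]; P=deproj(w,q); z=np.median(P[:,2]); X=plane(w,q,z)[:,:2]-AX
        if min(abs(z-.083),abs(z-.117))<.002: print(s[i,4],round(z,4),X.mean(0).round(4),"bearing",np.degrees(np.arctan2(*X.mean(0)[::-1])).round(1))
print(read_state()["torque"])
E
python3 nut.py
```

```text
t 15.3 p [ 0.5035 -0.0151  0.1082] yaw -60.39 F [-3.9 -6.  -1.1] open 0.194 ff 89.1
[ 0.0016  0.0107 -0.0005  0.      0.0006 -0.0119]
79 0.0827 [0.028  0.0023] bearing 4.8
27 0.1168 [ 0.0019 -0.0112] bearing -80.4
121 0.1167 [ 0.0029 -0.0167] bearing -80.1
[-0.91892506  0.71001636 -0.04995758]
```

The nut line is at -80.2° against the head's 4.8°, so about 85° tightened. Backing off 5.5° into the free play.

Call:
{"fn": "send_rows", "kwargs": {
  "motion": [
    [0.0005,0.007,0,0,0,-0.0075],
    [0.001,0.0137,0,0,0,-0.0153],
    [0.001,0.0137,0,0,0,-0.0153]
  ]
}}

```text
time_s: 15.65
eef_pos: [0.5101, -0.0213, 0.1087]
orientation: [-0.0, 0.953, 0.302, 0.0]
wrist_force: [-0.5, -0.0, -2.9]
opening: 0.197
finger_force: 89.0
```

```bash
python3 nut.py; python3 - <<'E'
from h import *
T=toolT(); w=shot("wrist","w8.png"); v,uu=np.mgrid[0:384,0:512]; uv=np.c_[uu.ravel(),v.ravel()]; P=deproj(w,uv); h=cv2.cvtColor(w["image"],cv2.COLOR_RGB2HSV)[:,:,2].ravel()
L=(P-T[:3,3])@T[:3,:3]; m=(L[:,0]>.015)&(abs(L[:,1])<.06)&(abs(L[:,2])<.006)&(h>110)
for lo in np.arange(.015,.12,.01):
    k=m&(L[:,0]>=lo)&(L[:,0]<lo+.01)
    if k.sum()>5: print(round(lo+.005,3),"ymid",((L[k,1].max()+L[k,1].min())/2).round(4),"w",np.ptp(L[k,1]).round(4),"z",np.median(L[k,2]).round(4))
E
```

```text
t 15.65 p [ 0.5101 -0.0213  0.1087] yaw -54.87 F [-0.5 -0.  -2.9] open 0.197 ff 89.0
[-0.0024 -0.0033  0.0003 -0.     -0.      0.0029]
120 0.0828 [0.0285 0.0024] bearing 4.9
113 0.1167 [ 0.0029 -0.0167] bearing -80.1
[-0.03114693  0.09919571 -0.04472456]
0.02 ymid 0.0001 w 0.0195 z 0.0007
0.03 ymid -0.0001 w 0.0325 z 0.0008
0.04 ymid 0.0006 w 0.0528 z 0.0008
0.05 ymid -0.0004 w 0.073 z 0.0009
0.06 ymid -0.0 w 0.0778 z 0.001
0.07 ymid 0.0001 w 0.0755 z 0.001
0.08 ymid -0.0002 w 0.0723 z 0.0012
0.09 ymid -0.0001 w 0.0687 z 0.0012
0.1 ymid -0.0002 w 0.0657 z 0.0013
0.11 ymid 0.0001 w 0.0559 z 0.0017
```

Call:
{"fn": "send_rows", "kwargs": {
  "motion": [
    [0,0.005,0,0,0,-0.0056],
    [0,0.005,0,0,0,-0.0056]
  ]
}}

```text
time_s: 15.95
eef_pos: [0.5116, -0.0234, 0.1086]
orientation: [-0.0, 0.948, 0.318, 0.0]
wrist_force: [-1.1, 0.2, -3.0]
opening: 0.202
finger_force: 89.0
```

Call:
{"fn": "send_rows", "kwargs": {
  "motion": [
    [-0.015,0,0,0,0,0],
    [-0.03,0,0,0,0,0],
    [-0.045,0,0,0,0,0],
    [-0.06,0,0,0,0,0],
    [-0.075,0,0,0,0,0]
  ]
}}

```text
time_s: 16.45
eef_pos: [0.4746, -0.0511, 0.1085]
orientation: [0.0, 0.948, 0.317, -0.0]
wrist_force: [-0.2, -0.8, -3.0]
opening: 0.197
finger_force: 89.0
```

Call:
{"fn": "send_rows", "kwargs": {
  "motion": [
    [-0.015,0,0,0,0,0],
    [-0.03,0,0,0,0,0],
    [-0.03,0,0,0,0,0]
  ]
}}

```text
time_s: 16.75
eef_pos: [0.4599, -0.062, 0.1083]
orientation: [-0.0, 0.948, 0.317, -0.0]
wrist_force: [-0.9, -0.2, -3.1]
opening: 0.197
finger_force: 89.0
```

```bash
python3 nut.py; python3 - <<'E'
from h import *
print(go([.53,-.30,.19],down(-60)))
E
```

```text
t 16.75 p [ 0.4599 -0.062   0.1083] yaw -53.03 F [-0.9 -0.2 -3.1] open 0.197 ff 89.0
[ 1.041e-01 -8.100e-03  1.000e-04 -0.000e+00 -0.000e+00  8.200e-03]
[-0.04381743  0.05527092 -0.02013541]
[-0.1464  0.3867 -0.1358 -0.     -0.      0.0194]
```

Off the nut. Lifting, then back to the free patch where it lay.

Call:
{"fn": "send_rows", "kwargs": {
  "motion": [
    [0,0,-0.07,0,0,0],
    [0,0,-0.13,0,0,0],
    [-0.146,0.387,-0.136,0,0,0.0194],
    [-0.146,0.387,-0.136,0,0,0.0194],
    [-0.146,0.387,-0.136,0,0,0.0194]
  ]
}}

```text
time_s: 17.3
eef_pos: [0.5047, -0.2066, 0.1897]
orientation: [0.001, 0.966, 0.26, 0.001]
wrist_force: [2.1, 0.3, -2.2]
opening: 0.199
finger_force: 89.2
```

```bash
python3 - <<'E'
from h import *
pose(); print(go([.53,-.33,.06],down(-60)))
E
```

```text
t 17.3 p [ 0.5047 -0.2066  0.1897] yaw -59.87 F [ 2.1  0.3 -2.2] open 0.199 ff 89.2
[-0.0671  0.1987  0.2164  0.0003 -0.0003  0.0004]
```

Call:
{"fn": "send_rows", "kwargs": {
  "motion": [
    [-0.02,0.06,0,0,0,0],
    [-0.045,0.13,0.04,0,0,0],
    [-0.067,0.199,0.1,0,0,0],
    [-0.067,0.199,0.16,0,0,0],
    [-0.067,0.199,0.216,0,0,0]
  ]
}}

```text
time_s: 17.8
eef_pos: [0.5287, -0.3308, 0.0572]
orientation: [0.0, 0.966, 0.258, 0.0]
wrist_force: [0.0, 0.1, -4.5]
opening: 0.193
finger_force: 89.3
```

Call:
{"fn": "send_rows", "kwargs": {
  "motion": [
    [0,0,0,0,0,0],
    [0,0,0,0,0,0],
    [0,0,0,0,0,0],
    [0,0,0,0,0,0],
    [0,0,0,0,0,0]
  ]
}}

```text
time_s: 18.3
eef_pos: [0.5299, -0.3294, 0.0616]
orientation: [0.002, 0.966, 0.259, 0.001]
wrist_force: [-0.8, -0.5, -3.9]
opening: 0.194
finger_force: 89.3
```

```bash
python3 - <<'E'
from h import *
pose(); print(go([.53,-.33,.0135],down(-60)))
E
```

```text
t 18.3 p [ 0.5299 -0.3294  0.0616] yaw -59.92 F [-0.8 -0.5 -3.9] open 0.194 ff 89.3
[-0.0005  0.0006  0.0802  0.0006 -0.0003  0.0002]
```

Call:
{"fn": "send_rows", "kwargs": {
  "motion": [
    [0,0,0.02,0,0,0],
    [0,0,0.04,0,0,0],
    [0,0,0.055,0,0,0],
    [0,0,0.067,0,0,0],
    [0,0,0.074,0,0,0]
  ]
}}

```text
time_s: 18.8
eef_pos: [0.5274, -0.3282, 0.0129]
orientation: [-0.001, 0.966, 0.259, -0.001]
wrist_force: [-0.2, 0.8, -3.2]
opening: 0.2
finger_force: 89.5
```

Call:
{"fn": "send_rows", "kwargs": {
  "motion": [
    [0,0,0,0,0,0],
    [0,0,0,0,0,0],
    [0,0,0,0,0,0],
    [0,0,0,0,0,0]
  ]
}}

```text
time_s: 19.2
eef_pos: [0.5288, -0.3291, 0.0153]
orientation: [0.0, 0.966, 0.259, 0.0]
wrist_force: [0.2, 0.0, -3.1]
opening: 0.193
finger_force: 89.4
```

```bash
python3 - <<'E'
from h import *
pose()
E
```

```text
t 19.2 p [ 0.5288 -0.3291  0.0153] yaw -59.95 F [ 0.2  0.  -3.1] open 0.193 ff 89.4
```

Nearly down: 1 mm lower, then release and rise.

Call:
{"fn": "send_rows", "kwargs": {
  "motion": [
    [0,0,0.0015,0,0,0],
    [0,0,0.0025,0,0,0],
    [0,0,0.0025,0,0,0]
  ]
}}

```text
time_s: 19.5
eef_pos: [0.5283, -0.3288, 0.0132]
orientation: [0.0, 0.966, 0.259, 0.0]
wrist_force: [0.1, -0.5, -3.7]
opening: 0.195
finger_force: 89.4
```

Call:
{"fn": "send_rows", "kwargs": {
  "motion": [
    [0,0,0,0,0,0],
    [0,0,0,0,0,0],
    [0,0,0,0,0,0],
    [0,0,0,0,0,0],
    [0,0,0,0,0,0]
  ],
  "jaw": 0.5
}}

```text
time_s: 20.0
eef_pos: [0.5286, -0.3289, 0.0135]
orientation: [0.0, 0.966, 0.259, 0.0]
wrist_force: [-0.6, -0.4, -0.5]
opening: 0.757
finger_force: 0.0
```

Call:
{"fn": "send_rows", "kwargs": {
  "motion": [
    [0,0,-0.03,0,0,0],
    [0,0,-0.1,0,0,0],
    [0,0,-0.18,0,0,0],
    [0,0,-0.26,0,0,0],
    [0,0,-0.34,0,0,0]
  ]
}}

```text
time_s: 20.5
eef_pos: [0.5281, -0.3286, 0.2191]
orientation: [-0.0, 0.966, 0.259, -0.0]
wrist_force: [0.3, -0.3, -1.4]
opening: 0.754
finger_force: 0.0
```

```bash
python3 - <<'E'
from h import *
pose(); t=shot("top","top2.png"); t0=load("top.png")
v,u=np.mgrid[165:245,325:385]; uv=np.c_[u.ravel(),v.ravel()]; P=deproj(t,uv); h=cv2.cvtColor(t["image"],cv2.COLOR_RGB2HSV)[165:245,325:385].reshape(-1,3)
m=(P[:,2]>.006)&(P[:,2]<.05)&(h[:,1]<60)&(h[:,2]>120); print("wrench z",np.percentile(P[m][:,2],[2,50,98]).round(4),m.sum())
cv2.imwrite("pics/fin.png",cv2.resize(t["image"][100:310,100:400,::-1],(750,525),interpolation=cv2.INTER_CUBIC))
w=shot("wrist","w9.png")
E
```

```text
t 20.5 p [ 0.5281 -0.3286  0.2191] yaw -59.96 F [ 0.3 -0.3 -1.4] open 0.754 ff 0.0
wrench z [0.0071 0.0121 0.0179] 388
```

View pics/fin.png

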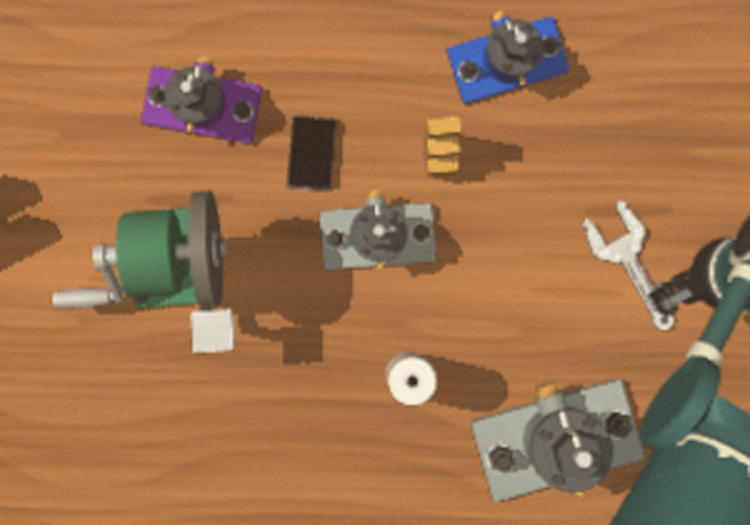

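The wrench lies flat at crop (640,270), and pad, block and roller look unmoved. I'll check the nut's line numerically from the top camera.

```bash
python3 - <<'E'
from h import *
for f in("top.png","top2.png"):
    t=load(f); v,u=np.mgrid[180:205,235:270]; uv=np.c_[u.ravel(),v.ravel()]; P=deproj(t,uv); X=plane(t,uv,.116)[:,:2]-AX
    h=cv2.cvtColor(t["image"],cv2.COLOR_RGB2HSV)[180:205,235:270].reshape(-1,3)
    r=np.hypot(*X.T); V=h[:,2].astype(float); a=np.degrees(np.arctan2(X[:,1],X[:,0])); m=(abs(P[:,2]-.116)<.006)&(r>.010)&(r<.020)
    o=np.argsort(-V[m])[:6]; print(f,[(int(x),int(y),round(z,3)) for x,y,z in zip(a[m][o],V[m][o],r[m][o])])
E
```

```text
top.png [(72, 210, np.float64(0.014)), (75, 193, np.float64(0.017)), (83, 188, np.float64(0.01)), (85, 182, np.float64(0.013)), (67, 180, np.float64(0.011)), (78, 155, np.float64(0.02))]
top2.png [(-74, 157, np.float64(0.019)), (-71, 155, np.float64(0.016)), (5, 129, np.float64(0.011)), (-81, 126, np.float64(0.012)), (-83, 125, np.float64(0.015)), (-61, 125, np.float64(0.017))]
```

The line is at about -75°, within this view's 5° error of -80°, so the nut hasn't slackened. Handing in.

```bash
python3 -c "
from cell import *
print(hand_in())"
```

```text
the job is handed in; nothing more can be done
None
```

I handed the job in; it returned no verdict. The nut was run finger-tight by the fingers, then tightened about 85° with the wrench. The wrench lies flat on the bench clear of the cylinder, and pad, block, roller and crank look unmoved.

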